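# Hold the glue press shut on a foam block

### The job

On the small glue press, first flip the safety catch (the one with the upright thumb tab) fully over, out of the lever's way, then pull the press lever by its black handle all the way towards the press's front until it stops, so that the pad bears firmly on the glued foam block. The lever springs back, so keep hold of it: finish while still holding the lever by its handle at the end of its pull. Leave the block in place and the other things on the bench undisturbed.

Things in the scene. Friction and masses are not known exactly. Their poses are not given: they have to be found in the camera images.
- press: Grey-green glue press, fixed: base 220 x 160 x 18 mm (x -100 to +120 mm), a column at the back, a head (x -75 to +115 mm, y +-70 mm) with its flat top 155 mm up. Origin on the bench under the lever's pivot; z up; -x is the press's front (roughly towards the robot), +y its left side for someone looking along +x. Press axes below are these axes.
- lever_pivot (a point): Point on the lever's hinge axis, 172 mm above the bench over the press's origin. The axis runs along the press's y.
- lever (a joint): Lever angle, rad: 0 at rest, 1.15 at its stop; grows as the handle is pulled to the press's front. The lever is a 14 mm steel rod; it leans (0.45 - value) rad from vertical towards the press's +x, so 0.70 rad to the front at the stop. A spring drives it back: about 3 N at the handle at first, 10 N at the stop. The closed catch's bar stops it at about 0.1 rad.
- handle: Lever's black round grip bar, 22 mm diameter, 124 mm long along its y (the press's y), across the rod's upper end, 135 mm from the pivot, mostly to the press's -y side. Origin on the bar's axis 65 mm to the -y side of the rod; bar runs y -48 to +76 mm. Take it near the origin from above, fingers to its front and back; 294 mm above the bench at rest, 275 mm at the stop; a free-turning sleeve.
- catch (a joint): Safety catch angle, rad: 0 closed, its bar level across the lever's path (starts 0 to 0.2); 1.75 fully flipped. Turns about a spindle along the press's x: the thumb tab tips to the press's +y and down while the bar rises; at 1.57 the tab is level, pointing to +y, and the bar upright. Takes about 2 N at the tab and stays where it is left.
- catch_pivot (a point): Point on the catch's spindle axis at the thumb tab: in the press's frame at x -55, y +55, z 207 mm. Fixed.
- catch_tab (a point): Middle of the free end of the catch's thumb tab, a steel plate standing up from the spindle: 45 mm from the spindle's axis to this point, 22 mm wide (press x), 8 mm thick. Push its -y side towards +y, then down. The catch's bar (10 x 12 mm, 70 mm long to -y) lies 56 mm behind it (+x); spindle 12 mm thick; a bearing post 20 x 16 mm carries it 25 mm behind the tab.
- pad: Press pad, an aluminium plate 70 x 70 x 10 mm on the ram under the head, 20 mm to the front of the press's origin. Origin at the middle of its underside, 83 mm up at rest. The lever drives it down by a sprung ram: it meets the block at a lever angle of about 0.77 and presses with about 14 N at the stop.
- block: White laminated foam block, 75 x 60 x 45 mm, loose on the press's base under the pad. Origin at the centre of its underside.
- glue: Bystander: white glue bottle, 44 mm diameter, 120 mm tall, standing on the bench beside the press on its -y side. Origin under its centre.
- driver: Bystander: screwdriver, 200 mm long, lying beside the press on its +y side.
- strip: Bystander: wood strip 50 x 260 x 6 mm lying on the bench. Origin under its centre.
- shoe: Bystander: white foam shoe model 200 x 75 x 82 mm standing on the bench. Origin under its centre.
- offcut: Bystander: white foam offcut 70 x 50 x 35 mm. Origin under its centre.
- tape: Bystander: cardboard ring 90 mm outside, 64 mm inside, 25 mm high, lying flat. Origin under its centre.
- sanding: Bystander: cork sanding block 120 x 60 x 30 mm. Origin under its centre.

How it is judged:
On the way, in this order (a step that is already met when the one before it is completed fails the run):
1. the catch is flipped over (past 1.3 rad) while the lever is still at rest (below 0.2 rad) (value of joint catch above 1.3 rad and value of joint lever below 0.2 rad), for 0.2 s.
2. the lever is pulled past 1.0 rad by its handle and the pad bears on the block (value of joint lever above 1 rad and value of joint catch above 1.3 rad and contact force between the fingers and handle above 2 N and contact force between pad and block above 3 N), for 0.3 s.
At the end, for the whole second after the job is handed in: The fingers hold the lever's handle (over 2 N of contact) with the lever pulled past 1.0 of its 1.15 rad, the catch still flipped past 1.3 rad, and the pad pressing on the foam block with over 3 N (all of step 2); the arm keeps its last pose, push and grip.
It fails at once if the lever forced past the closed catch (value of joint lever above 0.35 rad and value of joint catch below 0.6 rad).
It fails at once if the foam block shoved out of place (20 mm) (distance of block from where it was at the start of the episode above 0.02 m).
It fails at once if a bystander moved by more than 30 mm (distance of any of glue, driver, strip, shoe, offcut, tape, sanding from where it was at the start of the episode above 0.03 m).
It also fails if it takes over 45 s, if anything falls off the work surface, if the arm or the gripper's body presses on something with over 40 N, if the wrist force passes 120 N, or if a joint passes its speed limit or range.

### The arm

A 7-joint arm with a two-finger parallel gripper is mounted at the origin on the work surface. World frame = base frame: x ahead of the robot, y to its left, z up, the work surface at z = 0. Lengths are in m, angles in rad, forces in N, time in s.
With the tool pointing down it reaches from about 0.425 to 0.825 m from the base axis. Payload 3.6 kg.
Tool frame: the origin (TCP) lies midway between the tips of the shut fingers; the grasp point (between the pads) lies 19 mm behind it; z points along the fingers, y is the line along which they close (so a half turn about z gives the same grasp; the last joint's range is limited). The gripper opens to 93 mm and grips with 3 to 60 N. Pads are 15 mm wide; open, the fingers measure 128 mm over their backs; the gripper's body (75 mm by 188 mm) begins 65 mm behind the grasp point.
Start: joints at [-0.026, 0.615, -0.013, 1.423, 0.008, 1.103, -0.04], TCP at [0.65, 0, 0.219] pointing down, gripper open.
Joint ranges: [-3.12, 3.12], [-0.3, 2.06], [-1.34, 1.32], [0.26, 2.42], [-1.36, 4.5], [0.01, 1.98], [-2.84, 2.84]. Speed limits (rad/s): [2.79, 2.79, 3.14, 3.14, 3.14, 3.14, 3.14].

### API

Orientations are given as a 3x3 rotation matrix whose columns are the frame's x, y, z axes.
In Python, from workcell import manip gives the robot as it stands. The module is installed in compiled form; this text tells all that it offers.
- The arm moves only by the shell command python3 -m crank 'ROWS' [FORCE]. ROWS is JSON, a list of rows, each a list of 7 numbers: the closure, from 0 (fully open) to 1 (shut), then the shift along the tool's x, y, z scaled (see below), then the turn, a rotation vector about the tool's x, y, z scaled (see below). A call has 1 to 20 rows; each row is the pose to reach, as a shift and turn from the pose commanded when the call began, along the tool's axes at that moment; what a row does not reach only later rows make up. The controller multiplies each number of a shift by 0.75 m and each number of a turn by pi/4 rad. A row lasts 1/12 s, in which the tool goes at most 41.7 mm and 7.16 degrees, less where a joint would pass 70% of its speed; a pose out of reach is approached as far as the arm can. A call with a number of a shift or a turn outside -1 to 1 is refused whole. A call with a gripper value outside its range is refused whole. The fingers move at their own pace and stop on an object; FORCE is the grip in N (left out, the last holds). Time passes only in rows, so rows that repeat a pose let the fingers close. It gives the time, the measured TCP pose, the force, the opening and the grip force at its end, in the units of the state.
- manip.read_state(): the state, without advancing time (a new reading comes with each control period).
- manip.read_camera(name): name is "scene" or "side" or "wrist"; returns the picture (384x512x3 uint8, red, green, blue); there is no depth.
- manip.calibration(name): a dict with "fx", "fy", "cx", "cy" (pixels), "rvec" (rotation vector, rad) and "tvec" (3), from world to camera coordinates, as OpenCV has them; the wrist camera has in their place "mount" (4x4, takes a point from camera to tool coordinates, whose origin is the TCP and whose axes are the flange's). Camera axes: x right, y down, z forward; pixel columns grow to the right and rows downward; lengths in m; the calibration is good to about 2 mm. A picture is of the moment at which its call begins: read the wrist's pose just before it. calibration takes no time and is no camera call.
- manip.hand_in(): hands the job in; it is judged then, once.
Trained networks look in the newest picture that a camera, given by its name, has taken for a name from the list of things; names that differ only in an ending like _2 or _b are one class to them, and where a whole thing is asked for, a point or a joint stands for the part that bears it (a point fixed in the world has none). Each returns a list of dicts, best first, with "p" (0 to 1); they miss things now and then, are a little off and sometimes report something else, mostly with a low value. They report only what shows in the picture. A call takes as long as a camera call.
- manip.look_for(camera, name): "pixel" ([column, row] in pixels, amid what is visible of it).
- manip.pinpoint(camera, name): "pixel" ([column, row] in pixels: a listed point, or the origin of a listed thing).
The state is a dict: "clock": time; "qpos": joint angles; "joint_velocities": joint speeds; "effort": joint torques, N m; "tcp_pos": TCP position; "tcp_rot": TCP orientation; "contact_force": force on the tool from outside, world axes, zero at the start; "torque": the same for the moment, N m; "grip_width": finger opening in m; "grasp_force": force on a finger pad.
Only numpy, scipy, OpenCV 4.12 (cv2) and the standard library are available. Lean on these libraries where they do the work, as an engineer would, in place of code of your own. Each camera call takes 0.05 s, during which the arm holds its last target. There are 200 camera calls.

## Working session

There is one attempt and no reset: what is moved stays moved. The work goes in short steps, Python scripts to look and compute and a shell command to move; the robot and the scene stay as the last step left them, time stands still between calls to the robot, and variables do not carry over. Pictures are saved under pics/ and viewed, at most 10 in all, crops included, and the job is handed in when it is done.

```bash
mkdir -p pics
cat > h.py <<'E'
import numpy as np, cv2
from workcell import manip
def cal(n):
    c=manip.calibration(n); K=np.array([[c['fx'],0,c['cx']],[0,c['fy'],c['cy']],[0,0,1.]])
    return K,np.array(c['rvec'],float),np.array(c['tvec'],float)
def ray(n,px):
    K,r,t=cal(n);R=cv2.Rodrigues(r)[0]
    d=R.T@np.linalg.solve(K,[px[0],px[1],1]);return -R.T@t,d
def proj(n,P):
    K,r,t=cal(n);return cv2.projectPoints(np.array(P,float).reshape(-1,3),r,t,K,None)[0].reshape(-1,2)
def atz(n,px,z):
    o,d=ray(n,px);return o+d*(z-o[2])/d[2]
E
python3 - <<'E'
from h import *
np.set_printoptions(precision=3,suppress=True)
for c in("scene","side"):
    im=manip.read_camera(c); cv2.imwrite(f"pics/{c}0.png",im[...,::-1])
    o,d=ray(c,(256,192));print(c,o,d)
    for n,z in(("lever_pivot",.172),("catch_pivot",.207),("catch_tab",.252),("handle",.294),("press",0),("pad",.083),("block",.018),("glue",0)):
        for q in manip.pinpoint(c,n)[:2]: print(n,np.round(q['pixel'],1),round(q['p'],2),atz(c,q['pixel'],z))
E
```

```text
scene [ 1.252 -0.229  1.173] [-0.584  0.225 -0.78 ]
lever_pivot [269.6 223.8] 0.71 [0.616 0.055 0.172]
catch_tab [296.2 188.4] 0.53 [0.589 0.138 0.252]
handle [247.5 216.4] 0.69 [ 0.655 -0.02   0.294]
handle [301.5 169.7] 0.66 [0.568 0.16  0.294]
glue [216.5 253.5] 0.86 [ 0.548 -0.084  0.   ]
side [-0.093  1.212  0.919] [ 0.389 -0.791 -0.472]
lever_pivot [214.6 202.1] 0.72 [0.609 0.087 0.172]
catch_pivot [211.5 201.3] 0.85 [0.588 0.14  0.207]
catch_tab [211.2 189.9] 0.75 [0.582 0.148 0.252]
catch_tab [212.  202.1] 0.65 [0.541 0.211 0.252]
handle [220.8 157.2] 0.62 [0.633 0.004 0.294]
press [214.5 242.8] 0.6 [0.623 0.074 0.   ]
pad [219.9 221. ] 0.43 [0.61  0.056 0.083]
block [222.6 239.1] 0.86 [0.596 0.064 0.018]
glue [253.8 226.3] 0.52 [ 0.551 -0.086  0.   ]
```

View pics/scene0.png

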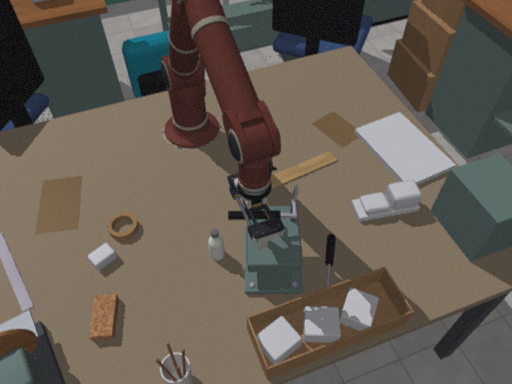

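View pics/side0.png

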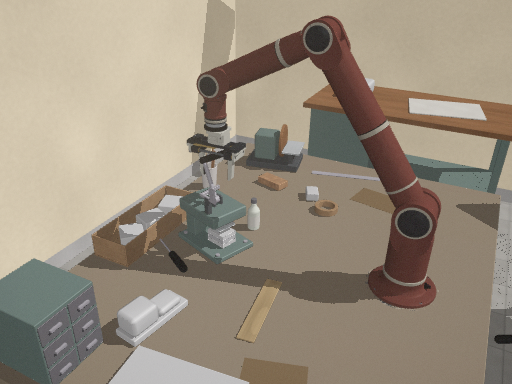

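Run:
```python
from h import *
s=manip.read_state();print(s['tcp_pos'],s['tcp_rot'],s['clock'])
a=cv2.imread("pics/scene0.png")[150:310,190:350];b=cv2.imread("pics/side0.png")[120:280,150:310]
o=[]
for n,im,off in(("scene",a,(190,150)),("side",b,(150,120))):
    im=cv2.resize(im,(400,400),interpolation=cv2.INTER_CUBIC);o.append(im)
    print(n,proj(n,[s['tcp_pos'],np.array(s['tcp_pos'])+[0,0,.1]]))
    
w=manip.read_camera("wrist")
cv2.imwrite("pics/crop0.png",cv2.resize(np.hstack(o),(800,400)));cv2.imwrite("pics/w0.png",w[...,::-1])
for n in("lever_pivot","catch_tab","catch_pivot","handle"):print(n,[(np.round(q['pixel']),round(q['p'],2)) for q in manip.pinpoint("wrist",n)[:2]])
print(manip.calibration("wrist"))
```

```text
[6.49984843e-01 2.97861260e-05 2.18688180e-01] [[-6.36528155e-05  9.99999997e-01  3.67416554e-05]
 [ 9.99999997e-01  6.36516023e-05  3.30187210e-05]
 [ 3.30163823e-05  3.67437570e-05 -9.99999999e-01]] 0.9
scene [[254.98865702 230.12761349]
 [254.79393319 206.08802008]]
side [[217.3543415  176.15280869]
 [216.69192147 148.83142944]]
lever_pivot [(array([200., 114.]), 0.88)]
catch_tab []
catch_pivot []
handle [(array([247., 376.]), 0.69), (array([168., 228.]), 0.27)]
{'fx': 334.1913034931192, 'fy': 334.1913034931192, 'cx': 253.1552137518632, 'cy': 190.99754721309966, 'mount': array([[-1.64449931e-04, -9.60660868e-01, -2.77724090e-01,
         7.67447572e-02],
       [ 9.99999959e-01, -2.22743331e-04,  1.78345629e-04,
         1.23936899e-03],
       [-2.33190856e-04, -2.77724050e-01,  9.60660865e-01,
        -1.66213595e-01],
       [ 0.00000000e+00,  0.00000000e+00,  0.00000000e+00,
         1.00000000e+00]])}
```

View pics/crop0.png

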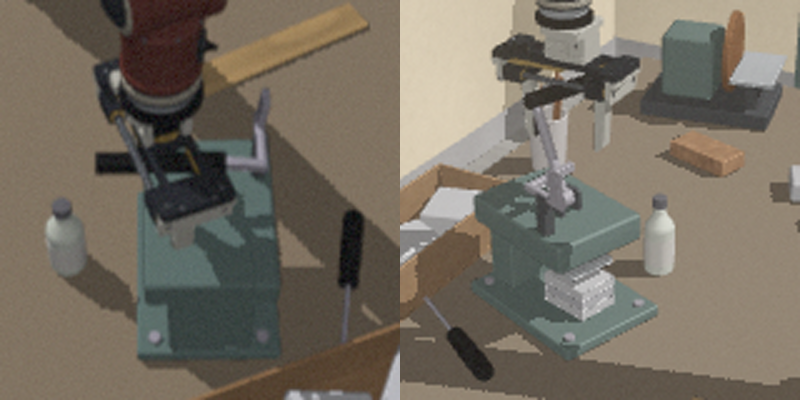

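View pics/w0.png

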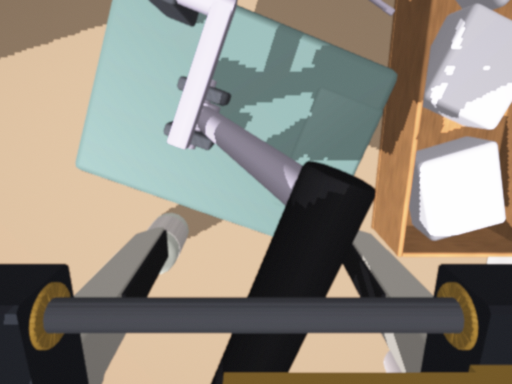

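```bash
python3 -m crank '[[0,0,0,-0.05,0,0,0],[0,0,0,-0.1,0,0,0],[0,0,0,-0.15,0,0,0],[0,0,0,-0.2,0,0,0],[0,0,0,-0.213,0,0,0],[0,0.05,0,-0.213,0,0,0],[0,0.08,0,-0.213,0,0,0],[0,0.08,0,-0.213,0,0,0]]' 30
cat >> h.py <<'E'
def wray(px,s):
    c=manip.calibration("wrist");M=np.array(c['mount']);R=np.array(s['tcp_rot']);p=np.array(s['tcp_pos'])
    d=np.array([(px[0]-c['cx'])/c['fx'],(px[1]-c['cy'])/c['fy'],1])
    return p+R@M[:3,3],R@M[:3,:3]@d
def watz(px,s,z):
    o,d=wray(px,s);return o+d*(z-o[2])/d[2]
E
python3 - <<'E'
from h import *
np.set_printoptions(precision=4,suppress=True)
Z=(("lever_pivot",.172),("catch_pivot",.207),("catch_tab",.252),("handle",.294),("press",0),("pad",.083))
s=manip.read_state();print(s['tcp_pos'])
w=manip.read_camera("wrist");cv2.imwrite("pics/w1.png",w[...,::-1])
for n,z in Z:
    for q in manip.pinpoint("wrist",n)[:2]:print(n,np.round(q['pixel'],1),round(q['p'],2),watz(q['pixel'],s,z))
for c in("scene","side"):
    im=manip.read_camera(c)
    for n,z in Z:
        for q in manip.pinpoint(c,n)[:2]: print(c,n,np.round(q['pixel'],1),round(q['p'],2),atz(c,q['pixel'],z))
E
```

```text
clock: 1.82
tcp_pos: [0.6492, 0.0679, 0.3779]
tcp_rot: [[-0.01, 1.0, -0.001], [1.0, 0.01, 0.006], [0.006, -0.001, -1.0]]
contact_force: [-0.3, 1.0, -0.7]
grip_width: 0.0929
grasp_force: 0.0
[0.6492 0.0679 0.3779]
lever_pivot [223.2 168.8] 0.6 [0.6163 0.0644 0.172 ]
catch_pivot [186.2 107.5] 0.81 [0.584  0.1328 0.207 ]
catch_tab [178. 103.] 0.61 [0.586  0.1379 0.252 ]
handle [249.1 291.1] 0.92 [ 0.6478 -0.0156  0.294 ]
scene lever_pivot [270.8 225.4] 0.71 [0.6217 0.0556 0.172 ]
scene lever_pivot [125.1 229.1] 0.37 [ 0.4926 -0.3077  0.172 ]
scene catch_pivot [294.7 198.9] 0.89 [0.5878 0.1376 0.207 ]
scene catch_tab [298.9 189.4] 0.58 [0.5943 0.1434 0.252 ]
scene handle [248.9 213.6] 0.92 [ 0.6483 -0.0144  0.294 ]
scene press [107.8 315.9] 0.38 [ 0.6281 -0.4213  0.    ]
scene pad [380.8 210.5] 0.33 [0.6341 0.4017 0.083 ]
side lever_pivot [213.1 204.4] 0.67 [0.6058 0.1024 0.172 ]
side catch_pivot [213.7 200.3] 0.8 [0.5849 0.1314 0.207 ]
side catch_tab [211.6 189.6] 0.48 [0.5824 0.1455 0.252 ]
side handle [220.8 156.1] 0.5 [ 0.6371 -0.0037  0.294 ]
side press [170.8 257.9] 0.35 [ 0.7038  0.2168 -0.    ]
side pad [222.2 222.1] 0.51 [0.5992 0.0588 0.083 ]
```

View pics/w1.png

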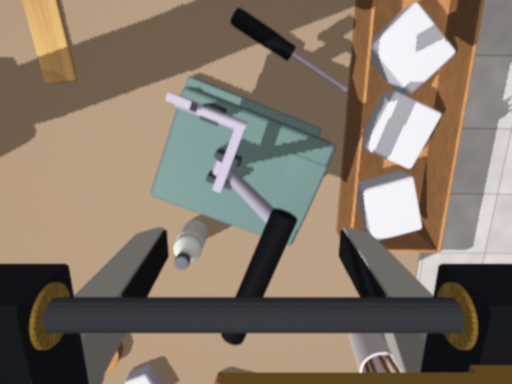

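```bash
python3 -m crank '[[1,0.02,-0.05,0,0,0,-0.16],[1,0.04,-0.1,0,0,0,-0.32],[1,0.045,-0.108,0,0,0,-0.48],[1,0.045,-0.108,0,0,0,-0.64],[1,0.045,-0.108,0,0,0,-0.8],[1,0.045,-0.108,0,0,0,-0.8]]' 30
python3 -m crank '[[1,0,0,0,0,0,-0.16],[1,0,0,0,0,0,-0.32],[1,0,0,0,0,0,-0.48],[1,0,0,0,0,0,-0.64],[1,0,0,0,0,0,-0.744],[1,0,0,0,0,0,-0.744],[1,0,0,0,0,0,-0.744],[1,0,0,0,0,0,-0.744]]' 30
python3 - <<'E'
from h import *
np.set_printoptions(precision=4,suppress=True)
Z=(("lever_pivot",.172),("catch_pivot",.207),("catch_tab",.252),("handle",.294))
s=manip.read_state();print(s['tcp_pos'])
w=manip.read_camera("wrist");cv2.imwrite("pics/w2.png",w[...,::-1])
for n,z in Z:
    for q in manip.pinpoint("wrist",n)[:2]:print(n,np.round(q['pixel'],1),round(q['p'],2),watz(q['pixel'],s,z))
a=np.deg2rad(-20.5);R=np.array([[np.cos(a),-np.sin(a)],[np.sin(a),np.cos(a)]])
print("tcp in press mm",R.T@(np.array(s['tcp_pos'])[:2]-[.617,.063])*1e3)
E
```

```text
clock: 3.37
tcp_pos: [0.5687, 0.0938, 0.3788]
tcp_rot: [[-0.59, 0.807, 0.0], [0.807, 0.59, 0.0], [-0.0, 0.0, -1.0]]
contact_force: [0.0, 0.5, 0.1]
grip_width: 0.0573
grasp_force: 0.0
clock: 4.03
tcp_pos: [0.5691, 0.0937, 0.3783]
tcp_rot: [[-0.935, 0.354, -0.0], [0.354, 0.935, 0.0], [0.0, 0.0, -1.0]]
contact_force: [-0.3, -0.1, 0.3]
grip_width: 0.0044
grasp_force: 0.0
[0.5691 0.0937 0.3783]
lever_pivot [243.7 209.5] 0.95 [0.6161 0.0639 0.172 ]
catch_tab [308.6 183.9] 0.94 [0.5887 0.1399 0.252 ]
tcp in press mm [-55.6459  11.969 ]
```

View pics/w2.png

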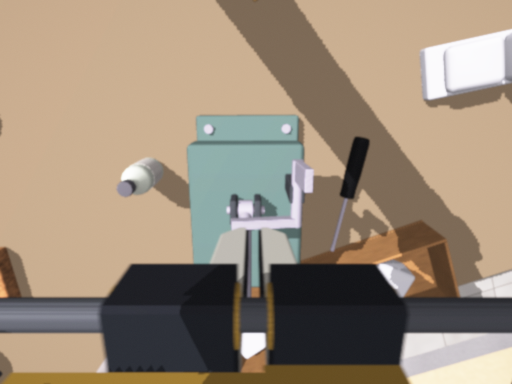

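```bash
python3 -m crank '[[1,0.004,0,0.05,0,0,0],[1,0.004,0,0.1,0,0,0],[1,0.004,0,0.15,0,0,0],[1,0.004,0,0.175,0,0,0],[1,0.004,0,0.192,0,0,0],[1,0.004,0,0.192,0,0,0],[1,0.004,0,0.192,0,0,0]]' 30
python3 -m crank '[[1,0,0.01,0,0,0,0],[1,0,0.02,0,0,0,0],[1,0,0.03,0,0,0,0],[1,0,0.03,0,0,0,0],[1,0,0.03,0,0,0,0]]' 30
```

```text
clock: 4.87
tcp_pos: [0.5661, 0.0948, 0.2342]
tcp_rot: [[-0.936, 0.351, -0.001], [0.351, 0.936, -0.0], [0.001, -0.0, -1.0]]
contact_force: [0.3, -0.1, 0.6]
grip_width: 0.0004
grasp_force: 0.0
clock: 5.28
tcp_pos: [0.5743, 0.1171, 0.2349]
tcp_rot: [[-0.937, 0.349, 0.001], [0.349, 0.937, 0.001], [-0.001, 0.001, -1.0]]
contact_force: [-0.1, -0.7, -0.6]
grip_width: 0.0004
grasp_force: 0.0
```

```bash
python3 -m crank '[[1,0,0.007,0,0,0,0],[1,0,0.0133,0,0,0,0],[1,0,0.021,0.001,0,0,0],[1,0,0.03,0.003,0,0,0],[1,0,0.038,0.009,0,0,0],[1,0,0.046,0.016,0,0,0],[1,0,0.046,0.016,0,0,0]]' 30
python3 - <<'E'
from h import *
for c in("wrist","side"):
    s=manip.read_state();w=manip.read_camera(c)
    for n in("catch_tab","lever_pivot"):print(c,n,[(np.round(q['pixel']),round(q['p'],2)) for q in manip.pinpoint(c,n)[:2]])
    if c=="side":
        cv2.imwrite("pics/s3.png",cv2.resize(w[120:270,140:290,::-1],(600,600),interpolation=cv2.INTER_CUBIC))
E
```

```text
clock: 5.87
tcp_pos: [0.5864, 0.1501, 0.2214]
tcp_rot: [[-0.937, 0.349, -0.0], [0.349, 0.937, 0.001], [0.001, 0.001, -1.0]]
contact_force: [0.3, -0.9, -0.6]
grip_width: 0.0007
grasp_force: 0.0
wrist catch_tab [(array([306., 252.]), 0.57)]
wrist lever_pivot []
side catch_tab [(array([201., 198.]), 0.63)]
side lever_pivot [(array([214., 202.]), 0.73)]
```

View pics/s3.png

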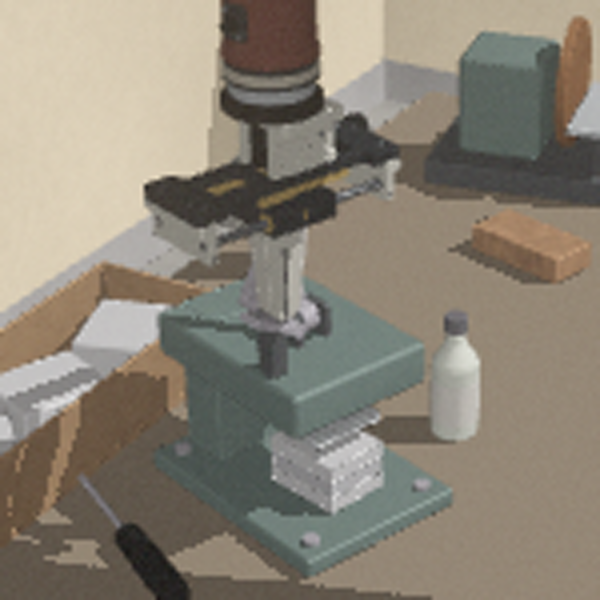

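```bash
python3 -m crank '[[1,0,0.008,0.004,0,0,0],[1,0,0.016,0.008,0,0,0],[1,0,0.022,0.012,0,0,0],[1,0,0.022,0.016,0,0,0],[1,0,0.022,0.018,0,0,0],[1,0,0.022,0.019,0,0,0],[1,0,0.022,0.019,0,0,0]]' 30
python3 -m crank '[[1,0,0,-0.05,0,0,0],[1,0,0,-0.1,0,0,0],[1,0,0,-0.15,0,0,0],[1,0,0,-0.2,0,0,0],[0.3,0,-0.05,-0.227,0,0,0],[0,0,-0.1,-0.227,0,0,0],[0,0,-0.1,-0.227,0,0,0],[0,0,-0.1,-0.227,0,0,0]]' 30
python3 - <<'E'
from h import *
np.set_printoptions(precision=4,suppress=True)
s=manip.read_state()
w=manip.read_camera("wrist");cv2.imwrite("pics/w4.png",w[...,::-1])
for n,z in(("catch_tab",.207),("lever_pivot",.172),("handle",.294)):
    for q in manip.pinpoint("wrist",n)[:1]:print(n,np.round(q['pixel'],1),round(q['p'],2),watz(q['pixel'],s,z))
E
```

```text
clock: 6.75
tcp_pos: [0.592, 0.1647, 0.2082]
tcp_rot: [[-0.937, 0.35, 0.0], [0.35, 0.937, 0.001], [0.0, 0.001, -1.0]]
contact_force: [0.2, 1.2, 1.6]
grip_width: 0.0006
grasp_force: 0.6
clock: 7.42
tcp_pos: [0.5651, 0.0899, 0.3788]
tcp_rot: [[-0.934, 0.356, -0.0], [0.356, 0.934, -0.002], [-0.001, -0.002, -1.0]]
contact_force: [0.2, 0.8, 0.4]
grip_width: 0.022
grasp_force: 0.0
catch_tab [344.  173.3] 0.89 [0.6011 0.1765 0.207 ]
lever_pivot [248.5 211.9] 0.98 [0.617  0.0637 0.172 ]
```

View pics/w4.png

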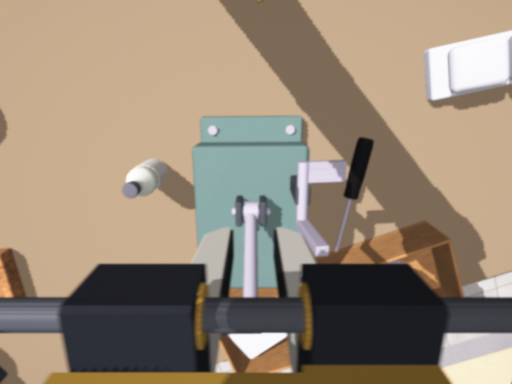

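```bash
python3 -m crank '[[0,-0.03,-0.02,0,0,0,0.15],[0,-0.07,-0.04,0,0,0,0.3],[0,-0.11,-0.06,0,0,0,0.45],[0,-0.15,-0.08,0,0,0,0.6],[0,-0.155,-0.0945,0,0,0,0.75],[0,-0.155,-0.0945,0,0,0,0.9],[0,-0.155,-0.0945,0,0,0,1],[0,-0.155,-0.0945,0,0,0,1]]' 30
python3 -m crank '[[0,0,0,0,0,0,0.15],[0,0,0,0,0,0,0.3],[0,0,0,0,0,0,0.45],[0,0,0,0,0,0,0.6],[0,0,0,0,0,0,0.75],[0,0,0,0,0,0,0.9],[0,0,0,0,0,0,1],[0,0,0,0,0,0,1],[0,0,0,0,0,0,1]]' 30
python3 - <<'E'
from h import *
np.set_printoptions(precision=4,suppress=True)
s=manip.read_state()
w=manip.read_camera("wrist");cv2.imwrite("pics/w5.png",w[...,::-1])
for n,z in(("catch_tab",.207),("lever_pivot",.172),("handle",.294)):
    for q in manip.pinpoint("wrist",n)[:1]:print(n,np.round(q['pixel'],1),round(q['p'],2),watz(q['pixel'],s,z))
E
```

```text
clock: 8.28
tcp_pos: [0.65, -0.0124, 0.3772]
tcp_rot: [[-0.415, 0.91, -0.002], [0.91, 0.415, 0.001], [0.001, -0.001, -1.0]]
contact_force: [-0.0, 0.4, -0.6]
grip_width: 0.0905
grasp_force: 0.0
clock: 9.03
tcp_pos: [0.6497, -0.0125, 0.3779]
tcp_rot: [[0.345, 0.938, -0.001], [0.938, -0.345, 0.0], [-0.0, -0.001, -1.0]]
contact_force: [-0.4, 0.5, -0.5]
grip_width: 0.0931
grasp_force: 0.0
lever_pivot [200.3 113.8] 0.8 [0.6166 0.0603 0.172 ]
handle [251.  198.6] 0.6 [ 0.6489 -0.0136  0.294 ]
```

View pics/w5.png

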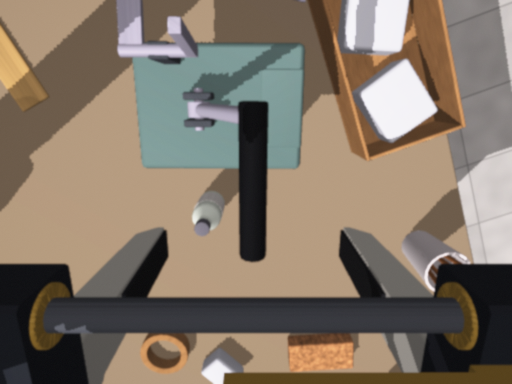

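```bash
python3 -m crank '[[0,0,0,0.04,0,0,0],[0,0,0,0.08,0,0,0],[0,0,0,0.12,0,0,0],[0,0,0,0.137,0,0,0],[0,0,0,0.137,0,0,0],[0.5,0,0,0.137,0,0,0],[1,0,0,0.137,0,0,0],[1,0,0,0.137,0,0,0],[1,0,0,0.137,0,0,0],[1,0,0,0.137,0,0,0],[1,0,0,0.137,0,0,0],[1,0,0,0.137,0,0,0]]' 30
```

```text
clock: 10.23
tcp_pos: [0.6498, -0.0137, 0.276]
tcp_rot: [[0.35, 0.937, 0.001], [0.937, -0.35, -0.0], [0.0, 0.001, -1.0]]
contact_force: [-0.6, -0.1, -0.5]
grip_width: 0.0511
grasp_force: 0.0
```

```bash
python3 -m crank '[[1,0,0,0,0,0,0],[1,0,0,0,0,0,0],[1,0,0,0,0,0,0],[1,0,0,0,0,0,0],[1,0,0,0,0,0,0],[1,0,0,0,0,0,0]]' 30
```

```text
clock: 10.73
tcp_pos: [0.6488, -0.0134, 0.2755]
tcp_rot: [[0.35, 0.937, -0.002], [0.937, -0.35, 0.001], [-0.0, -0.002, -1.0]]
contact_force: [-1.9, -0.0, 1.0]
grip_width: 0.0215
grasp_force: 30.0
```

Gripped on 22 mm as expected. Pull the first half of the arc.

```bash
python3 -m crank '[[1,0,-0.0125,-0.006,0,0,0],[1,0,-0.025,-0.01,0,0,0],[1,0,-0.038,-0.0135,0,0,0],[1,0,-0.0513,-0.016,0,0,0],[1,0,-0.065,-0.0175,0,0,0],[1,0,-0.0783,-0.018,0,0,0],[1,0,-0.0783,-0.018,0,0,0],[1,0,-0.0783,-0.018,0,0,0]]' 30
```

```text
clock: 11.4
tcp_pos: [0.5946, 0.0069, 0.2892]
tcp_rot: [[0.35, 0.937, 0.001], [0.937, -0.35, -0.0], [0.0, 0.001, -1.0]]
contact_force: [3.9, 0.1, -5.4]
grip_width: 0.021
grasp_force: 30.0
```

```bash
python3 -m crank '[[1,0,-0.013,0.001,0,0,0],[1,0,-0.0267,0.003,0,0,0],[1,0,-0.04,0.006,0,0,0],[1,0,-0.0532,0.0095,0,0,0],[1,0,-0.066,0.014,0,0,0],[1,0,-0.0782,0.0195,0,0,0],[1,0,-0.09,0.026,0,0,0],[1,0,-0.1017,0.0325,0,0,0],[1,0,-0.11,0.039,0,0,0],[1,0,-0.1157,0.0435,0,0,0],[1,0,-0.1157,0.0435,0,0,0],[1,0,-0.1157,0.0435,0,0,0]]' 30
python3 - <<'E'
from h import *
s=manip.read_state();a=np.deg2rad(-20.5)
d=np.array(s['tcp_pos'])-[.617,.063,.172-.019]
x=d[0]*np.cos(a)+d[1]*np.sin(a);print(x,d[2],np.hypot(x,d[2]),.45-np.arctan2(x,d[2]),s['contact_force'])
E
```

```text
clock: 12.4
tcp_pos: [0.5169, 0.0359, 0.2611]
tcp_rot: [[0.352, 0.936, 0.01], [0.936, -0.352, -0.001], [0.003, 0.01, -1.0]]
contact_force: [2.3, -1.7, 10.2]
grip_width: 0.021
grasp_force: 30.0
-0.08423647678223467 0.10807735543151833 0.13702736506900623 1.11205881893771 [ 2.33145276 -1.6679064  10.19840896]
```

```bash
python3 -m crank '[[1,0,-0.004,0.003,0,0,0],[1,0,-0.009,0.006,0,0,0],[1,0,-0.009,0.006,0,0,0],[1,0,-0.009,0.006,0,0,0],[1,0,-0.009,0.006,0,0,0],[1,0,-0.009,0.006,0,0,0]]' 40
python3 - <<'E'
from h import *
s=manip.read_state();a=np.deg2rad(-20.5)
d=np.array(s['tcp_pos'])-[.617,.063,.172-.019]
x=d[0]*np.cos(a)+d[1]*np.sin(a);print(x,d[2],.45-np.arctan2(x,d[2]),s['contact_force'],s['grasp_force'])
w=manip.read_camera("side");cv2.imwrite("pics/s6.png",cv2.resize(w[110:270,120:280,::-1],(600,600),interpolation=cv2.INTER_CUBIC))
for n in("pad","block"):print(n,[(np.round(q['pixel']),round(q['p'],2)) for q in manip.pinpoint("side",n)[:2]])
E
```

```text
clock: 12.9
tcp_pos: [0.5122, 0.0377, 0.257]
tcp_rot: [[0.352, 0.936, 0.014], [0.936, -0.352, -0.001], [0.004, 0.014, -1.0]]
contact_force: [2.8, -2.5, 11.2]
grip_width: 0.0208
grasp_force: 40.0
-0.08925464448861543 0.10403783877381687 1.1590658052289302 [ 2.84167687 -2.53600455 11.16329867] 40.00448405742645
pad [(array([220., 229.]), 0.56)]
block [(array([222., 240.]), 0.57)]
```

View pics/s6.png

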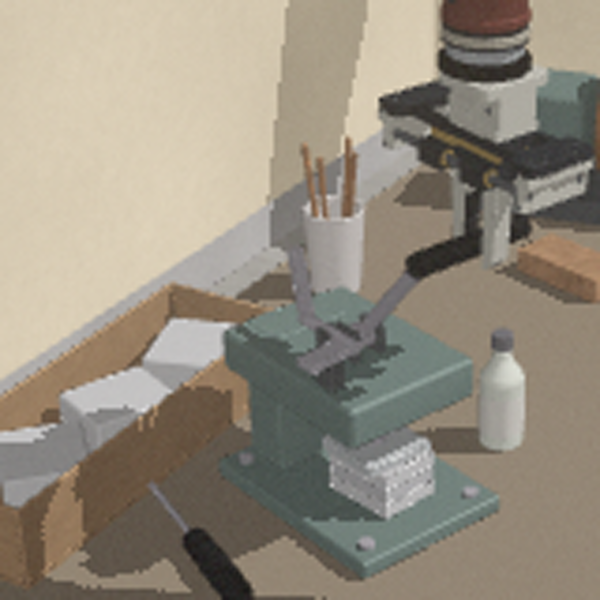

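```bash
python3 -m crank '[[1,0,-0.004,0.003,0,0,0],[1,0,-0.004,0.003,0,0,0],[1,0,-0.004,0.003,0,0,0],[1,0,-0.004,0.003,0,0,0]]' 40
python3 -c "
from workcell import manip
print(manip.hand_in())"
```

```text
clock: 13.38
tcp_pos: [0.5121, 0.0378, 0.2568]
tcp_rot: [[0.353, 0.935, 0.021], [0.936, -0.353, -0.002], [0.005, 0.021, -1.0]]
contact_force: [4.0, -4.9, 16.2]
grip_width: 0.0213
grasp_force: 40.0
the job is handed in; nothing more can be done
None
```

I flipped the catch fully over, pulled the lever to its stop with the pad on the block, and handed the job in at 13.4 s still gripping the handle; hand-in returned no verdict.

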